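Open the preserving cabinet by its paddle latch

TASK

Open the small green-doored preserving cabinet: lift its red-tipped paddle handle to draw the hidden pawl clear, feeling for the soft rubber stop and never straining the latch by forcing the paddle against that stop or hauling on a door that is still caught. Then swing the door smoothly, without flinging it, wide open to about a right angle, and let go so that the paddle drops back and the door stays open. Leave the jar rack, the seamer, the white lid and the mug where they are.

Things in the scene. Friction and masses are not known exactly. Their poses are not given: they have to be found in the camera images.
- cabinet: Fixed cream metal cabinet with a green door: 160 deep (own x), 220 wide (own y), 235 high; new place and yaw each time. Origin: centre of its underside, on the shelf. The door looks along own -x (roughly world -y, the robot's right); own z is up. The door's outer face is 94 mm in front of the origin. It carries the hidden keeper and rubber stop of the latch.
- door (a joint): Door angle: 0 shut, grows as it opens, end stop 1.75 rad. Vertical hinge; seen from above the door turns clockwise as it opens, its free edge coming out along the cabinet's -x. While latched it has about 0.02 rad of play. Light friction (0.06 N m, and 0.12 N m s/rad); it stays where it is left.
- door_hinge (a point): Point on the door's vertical hinge axis, 120 mm above the shelf; in the cabinet's frame x = -88 mm, y = +108 mm. The door, 12 mm thick, reaches 216 mm from this axis towards the cabinet's -y; its top edge is 230 mm above the shelf.
- paddle (a joint): Paddle angle: 0 at rest, grows as its outer end is lifted, at most 1.0 rad. Its spring takes 2 N at the grip at rest, 4 N at 0.8 rad, and grip friction adds 2 to 4 N. Each rad draws the pawl down 40 mm. The pawl comes clear at a hidden angle between 0.15 and 0.75 rad, new each time; 0.06 rad later it meets the rubber stop, felt as a sudden steep rise of the lifting force.
- paddle_grip (a point): Centre of the paddle's red grip bar, 45 mm from its pivot. The bar runs along the door's width, 36 long with ball ends, 14 thick, at the outer end of a black plate 20 wide. Pinched from above by its two ball ends, it turns freely between the pads as it is lifted. At rest the paddle slopes down outwards, 0.35 rad below level. Site axes equal the cabinet's while door and paddle are at 0.
- paddle_pivot (a point): Middle of the paddle's pivot, a level axis along the door's width. It rides on the door: 166 mm from the hinge axis towards the free edge, 6 mm in front of the door's outer face, 212 mm above the shelf. In the cabinet's frame, door shut: x = -100 mm, y = -58 mm.
- pawl: Hidden steel pawl inside the door, 200 mm above the shelf at rest, below the pivot; the paddle draws it down. Caught behind the cabinet's keeper, set by hand at an unseen height: free after 6 to 30 mm, and 2.5 mm further a springy rubber stop (8 N/mm). More than 13 N between pawl and cabinet, on stop or keeper, strains the latch; the grip point feels about as much as the pawl.
- jar_rack: Bystander: slotted wooden rack with three closed glass jars, 102 x 300 x 127 high, 2.2 kg. Origin: centre of its underside.
- seamer: Bystander: steel jar seamer, round foot 84 wide, 75 high, lever handle reaching 131 mm along its own +x. Origin: centre of the foot's underside.
- jar_lid: Bystander: white plastic lid lying flat, 84 diameter, 12 high. Origin: centre of its underside.
- mug: Bystander: brown ceramic mug, 82 diameter, 92 high. Origin: centre of its underside.

How it is judged (in metres and radians):
On the way, in this order (a step that is already met when the one before it is completed fails the run):
1. the paddle is lifted (more than 0.12 rad) while the door is still shut (less than 0.06 rad) (value of joint paddle above 0.12 rad and value of joint door below 0.06 rad), for 0.1 s.
2. the door has come free and is open by more than 0.25 rad (value of joint door above 0.25 rad), for 0.1 s.
At the end, for the whole second after the job is handed in: the door stands open by more than 1.2 rad (about 70 degrees) and is at rest (under 0.05 rad/s), and the paddle has dropped back to within 0.08 rad of its rest position (value of joint door above 1.2 rad and velocity of joint door between -0.05 and 0.05 rad/s and value of joint paddle below 0.08 rad); the robot touches nothing.
It fails at once if the latch is strained: pawl and cabinet press on each other with more than 13 N (contact force between pawl and cabinet above 13 N).
It fails at once if the door is flung (faster than 2 rad/s) (velocity of joint door above 2 rad/s).
It fails at once if a bystander is moved by more than 15 mm (distance of any of jar_rack, seamer, jar_lid, mug from where it was at the start of the episode above 0.015 m).
It also fails if it takes over 64 s, if anything falls off the work surface, if the arm or the gripper's body presses on something with over 40 N, if the wrist force passes 120 N, or if a joint passes its speed limit or range.

ROBOT

A 6-joint arm with a two-finger parallel gripper is mounted at the origin on the work surface. World frame = base frame: x ahead of the robot, y to its left, z up, the work surface at z = 0. Lengths are in m, angles in degrees, forces in N, time in s.
With the tool pointing down it reaches from about 0.375 to 0.9 m from the base axis. Payload 3.1 kg.
Tool frame: the origin (TCP) lies midway between the tips of the shut fingers; the grasp point (between the pads) lies 19 mm behind it; x points along the fingers, z is the direction in which the jaws open and shut, and the axes are right-handed (so a half turn about x gives the same grasp; the last joint's range is limited). The gripper opens to 87 mm and grips with 3 to 60 N. Pads are 19 mm wide; open, the fingers measure 117 mm over their backs; the gripper's body (75 mm by 190 mm) begins 51 mm behind the grasp point.
Start: joints at [58.356, 30.224, 82.088, -0, 67.689, -10.227], TCP at [0.228, 0.582, 0.223] pointing down, gripper open.
Joint ranges: [-176.69, 176.69], [-43.24, 126.21], [12.49, 139.97], [-82, 262], [0, 151.66], [-163.58, 163.58]. Speed limits (degrees/s): [159.86, 159.86, 180, 180, 180, 180].

INTERFACE

Orientations are given as a 3x3 rotation matrix whose columns are the frame's x, y, z axes.
In Python, from rig import * gives the robot as it stands.
- The arm moves only by the tool play_rows, never from a script. Its argument "rows" is a list that holds one entry, the list of rows, each a list of 7 numbers: the shift along the tool's x, y, z in m, then the turn, a rotation vector about the tool's x, y, z in degrees, then the finger opening in m, from 0 to 0.087. A call has 1 to 12 rows; each row is the pose to reach, as a shift and turn from the pose commanded when the call began, along the tool's axes at that moment; what a row does not reach only later rows make up. A row lasts 1/10 s, in which the tool goes at most 50 mm and 8.59 degrees, less where a joint would pass 70% of its speed; a pose out of reach is approached as far as the arm can. A call with a gripper value outside its range is refused whole. The fingers move at their own pace and stop on an object; the grip force is fixed at half the most. Time passes only in rows, so rows that repeat a pose let the fingers close. It gives the time, the measured TCP pose, the force and the opening at its end, in the units of the state.
- read_state(): the state, without advancing time (a new reading comes with each control period).
- capture(name): name is "side" or "top"; returns a dict with "pixels" (400x640x3 uint8, red, green, blue), "intrinsics" (3x3 intrinsics, pixels), "k1" (the pictures are not rectified: a ray, as slopes to the right and down, at radius r is drawn at 1 + k1 r^2 times it, then the intrinsics apply), "rvec" (rotation vector, rad) and "tvec" (3), from world to camera coordinates, as OpenCV has them. Camera axes: x right, y down, z forward; pixel columns grow to the right and rows downward; lengths in m; the calibration is good to about 2 mm. A picture is of the moment at which its call begins. There is no depth.
- hand_in(): hands the job in, once; it reports no verdict.
Trained networks look in the newest picture that a camera, given by its name, has taken for a name from the list of things; names that differ only in an ending like _2 or _b are one class to them, and where a whole thing is asked for, a point or a joint stands for the part that bears it (a point fixed in the world has none). Each returns a list of dicts, best first, with "p" (0 to 1); they miss things now and then, are a little off and sometimes report something else, mostly with a low value. They report only what shows in the picture. A call takes as long as a camera call.
- trace(camera, target): "mask" (400x640 bool, what is visible of it) and "at" ([column, row] in pixels, amid what is visible of it).
The state is a dict: "time_s": time; "joint_positions": joint angles; "qvel": joint speeds; "tau": joint torques, N m; "position": TCP position; "tcp_rot": TCP orientation; "force": force on the tool from outside, world axes, zero at the start; "moment": the same for the moment, N m; "opening": opening from 0.0 (shut) to 1.0 (fully open).
Only numpy, scipy, OpenCV 4.12 (cv2) and the standard library are available. Lean on these libraries where they do the work, as an engineer would, in place of code of your own. Each camera call takes 0.05 s, during which the arm holds its last target.

## Working session

There is one attempt and no reset: what is moved stays moved. The work goes in short steps, Python scripts to look and compute and a tool call to move; the robot and the scene stay as the last step left them, time stands still between calls to the robot, and variables do not carry over. Pictures are saved under pics/ and viewed, and the job is handed in when it is done.

Besides the shell and the picture viewer there is one more tool, called after "Call:" as name([rows], argument=value, ...), one row to a line, values as JSON. play_rows: Moves the arm, as the interface text tells. Its arguments: {"type":"object","properties":{"rows":{"type":"array"}},"required":["rows"]}

```bash
ls; mkdir -p pics
python3 - <<'E'
from rig import *
import cv2
s=read_state()
for k,v in s.items(): print(k,v)
for n in ("side","top"):
    c=capture(n); cv2.imwrite(f"pics/{n}0.png",c["pixels"][:,:,::-1])
    print(n,c["intrinsics"],c["k1"],c["rvec"],c["tvec"])
E
```

```text
pics
time_s 0.0
joint_positions [ 5.83550359e+01  3.02771607e+01  8.21573543e+01 -2.67367479e-04
  6.76876497e+01 -1.02278746e+01]
qvel [ 0.00088673  0.02356477  0.04863477  0.08001618 -0.03252512 -0.14382583]
tau [-9.18477872e-05 -4.40040636e+01 -1.76592761e+01  6.32196385e-02
  5.82730165e-02 -1.58685934e-04]
position [0.22781043 0.58121568 0.22158561]
tcp_rot [[-1.11497883e-03 -9.30947383e-01  3.65151649e-01]
 [-1.81741775e-03  3.65153159e-01  9.30945685e-01]
 [-9.99997727e-01  3.74351644e-04 -2.09905834e-03]]
force [-0.12789524 -0.3211043  -0.90305364]
moment [-0.0245121  -0.01657058  0.01035365]
opening 1.0027214884589604
side [[360.86676719   0.         312.69761802]
 [  0.         360.86676719 197.29258766]
 [  0.           0.           1.        ]] -0.0325555271855664 [ 2.06878255 -0.06765331  0.0219552 ] [-0.58161816  0.16760205  1.09081953]
top [[381.64121559   0.         322.9318107 ]
 [  0.         381.64121559 195.7056815 ]
 [  0.           0.           1.        ]] -0.08699480568211279 [ 2.19536007 -2.17045972  0.1055846 ] [0.00165084 0.57469092 1.25686743]
```

View pics/side0.png

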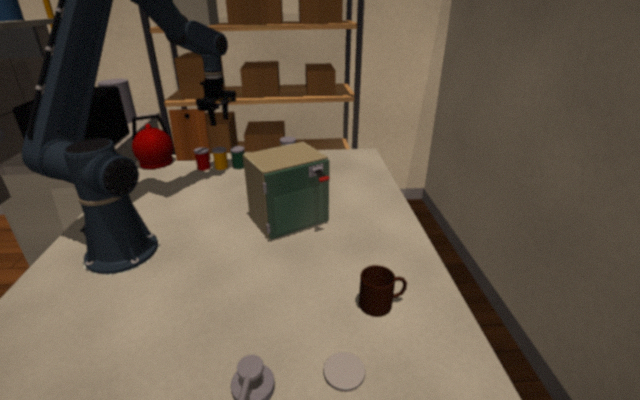

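View pics/top0.png

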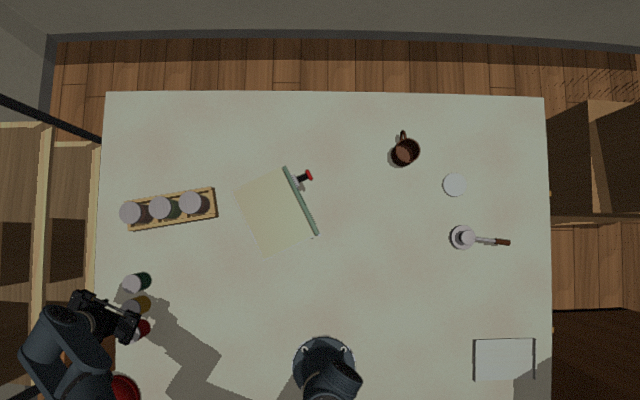

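```bash
cat > h.py <<'E'
from rig import *
import numpy as np, cv2
def cam(c):
    K=np.array(c["intrinsics"]);D=np.array([c["k1"],0,0,0.]);R=cv2.Rodrigues(np.array(c["rvec"]))[0];t=np.array(c["tvec"]).ravel()
    return K,D,R,t
def ray(C,uv):
    K,D,R,t=C
    p=cv2.undistortPoints(np.array([[uv]],float),K,D).ravel()
    d=R.T@np.array([p[0],p[1],1]);return -R.T@t,d/np.linalg.norm(d)
def proj(C,P):
    K,D,R,t=C
    return cv2.projectPoints(np.atleast_2d(np.array(P,float)),cv2.Rodrigues(R)[0],t,K,D)[0].reshape(-1,2)
def tri(r1,r2):
    (o1,d1),(o2,d2)=r1,r2
    A=np.c_[d1,-d2];s=np.linalg.lstsq(A,o2-o1,rcond=None)[0]
    a=o1+s[0]*d1;b=o2+s[1]*d2;return (a+b)/2,np.linalg.norm(a-b)
def atz(r,z): o,d=r;return o+d*(z-o[2])/d[2]
E
python3 - <<'E'
from h import *
C={}
im={}
for n in ("side","top"):
    c=capture(n);C[n]=cam(c);im[n]=c["pixels"]
    for t in ("paddle_grip","door","cabinet","jar_rack","mug","seamer","jar_lid"):
        for r in trace(n,t)[:1]:
            ys,xs=np.nonzero(r["mask"]);print(n,t,r["p"],r["at"],len(xs),xs.min(),xs.max(),ys.min(),ys.max(), atz(ray(C[n],r["at"]),0.0))
            if t in("paddle_grip","door"): np.save(f"{n}_{t}.npy",r["mask"])
    # red pixels of grip
    p=im[n].astype(int)
    x0,x1,y0,y1=(300,345,155,195) if n=="side" else (285,325,160,195)
    m=(p[...,0]>110)&(p[...,1]<70)&(p[...,2]<70);q=np.zeros_like(m);q[y0:y1,x0:x1]=m[y0:y1,x0:x1]
    ys,xs=np.nonzero(q);print("red",n,xs.mean(),ys.mean(),len(xs),xs.min(),xs.max(),ys.min(),ys.max())
    C[n+"r"]=(xs.mean(),ys.mean())
    x0,x1,y0,y1=(235,345,135,245) if n=="side" else (220,335,150,265)
    cv2.imwrite(f"pics/{n}z.png",cv2.resize(im[n][y0:y1,x0:x1,::-1],None,fx=5,fy=5,interpolation=cv2.INTER_CUBIC))
print(tri(ray(C["side"],C["sider"]),ray(C["top"],C["topr"])))
E
```

```text
side door 0.94 [294.1, 196.4] 4058 263 328 160 239 [0.52902435 0.31523849 0.        ]
side cabinet 0.78 [287.8, 188.4] 6654 243 328 142 239 [ 5.04564292e-01  3.84966099e-01 -1.11022302e-16]
side jar_rack 0.6 [287.7, 142.1] 124 280 295 137 145 [0.50235636 0.92858199 0.        ]
side mug 0.68 [373.7, 289.3] 1669 359 405 266 315 [ 0.72978441 -0.21114937  0.        ]
side seamer 0.59 [252.1, 380.2] 1596 231 274 355 399 [ 0.43523067 -0.45083525  0.        ]
side jar_lid 0.64 [347.2, 374.4] 1305 323 364 352 391 [ 0.62652321 -0.45043754  0.        ]
red side 324.3478260869565 177.69565217391303 23 320 328 176 179
top paddle_grip 0.67 [298.8, 177.7] 194 292 312 169 185 [0.63784006 0.09152802 0.        ]
top door 0.71 [297.6, 185.2] 516 283 319 166 234 [0.61186732 0.09520966 0.        ]
top cabinet 0.74 [274.1, 213.2] 4990 231 319 167 260 [0.51490241 0.17377633 0.        ]
top jar_rack 0.73 [171.6, 208.8] 2965 119 218 187 230 [0.52526242 0.52881379 0.        ]
top mug 0.72 [403.8, 151.0] 633 391 419 131 165 [ 0.73640802 -0.27208234  0.        ]
top seamer 0.56 [461.0, 242.2] 602 450 509 225 248 [ 0.4216245 -0.4695497  0.       ]
top jar_lid 0.71 [299.3, 176.5] 152 293 312 170 183 [6.42017539e-01 8.98798313e-02 2.22044605e-16]
red top 308.7741935483871 174.32258064516128 31 306 312 170 179
(array([0.6221008 , 0.05191905, 0.20098883]), np.float64(0.0013906884403341146))
```

View pics/sidez.png

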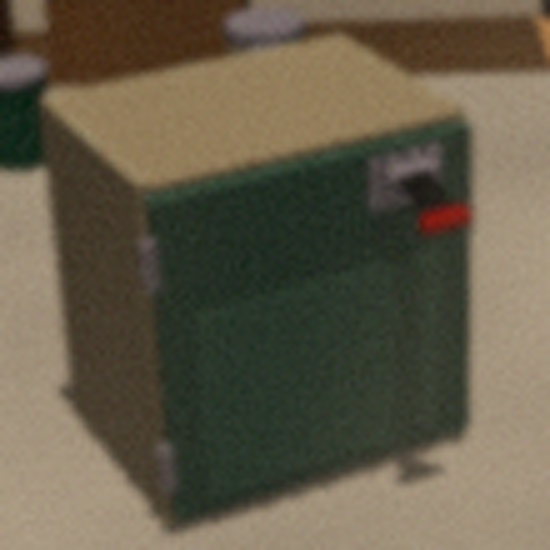

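View pics/topz.png

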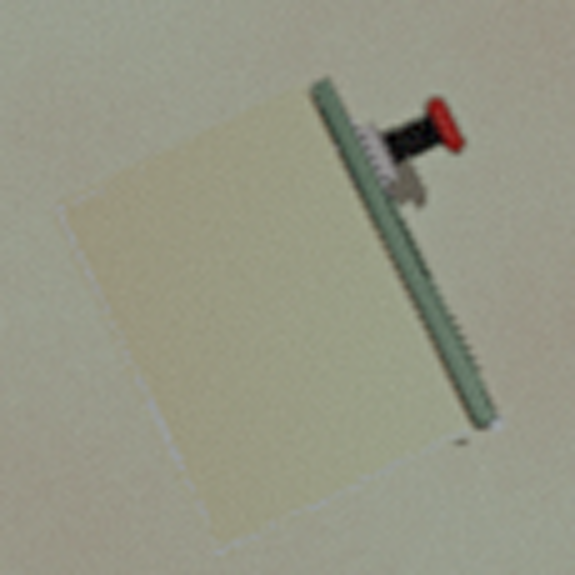

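Run:
```python
from h import *
from scipy.optimize import least_squares
C={n:cam(capture(n)) for n in("side","top")}
obs=[("top",(62,210),(80,-110,235)),("top",(220,552),(80,110,235)),("top",(328,78),(-94,-108,230)),("top",(495,422),(-94,108,230)),
("side",(42,98),(80,110,235)),("side",(345,35),(80,-110,235)),("side",(148,192),(-94,108,230)),("side",(468,122),(-94,-108,230))]
O={"top":np.array((220,150)),"side":np.array((235,135))}
px=[(o[0],(np.array(o[1])+.5)/5-.5+O[o[0]],np.array(o[2])/1e3) for o in obs]
px+=[("side",(324.35,177.7),np.array((-.1423,-.058,.1966))),("top",(308.8,174.3),np.array((-.1423,-.058,.1966+.0)))]
def W(p,q):
    c,s=np.cos(p[2]),np.sin(p[2]);return np.array([p[0]+c*q[0]-s*q[1],p[1]+s*q[0]+c*q[1],q[2]])
f=lambda p:np.concatenate([proj(C[n],W(p,q))[0]-u for n,u,q in px])
r=least_squares(f,[.55,.15,2.0],loss="soft_l1")
print(r.x,np.degrees(r.x[2]));print(f(r.x).reshape(-1,2).round(2))
p=r.x
for k,q in dict(grip=(-.1423,-.058,.1966),pivot=(-.1,-.058,.212),hinge=(-.088,.108,.12)).items(): print(k,W(p,q))
# triangulated corners
for i,j in((0,5),(1,4),(2,7),(3,6)): print(tri(ray(C["top"],px[i][1]),ray(C["side"],px[j][1])))
np.save("pose.npy",p)
```

```text
[0.5053067  0.15312536 2.03658939] 116.68797681899731
[[-2.66 -0.93]
 [-0.84  1.68]
 [ 0.28 -0.49]
 [ 0.26 -0.58]
 [-0.67  0.19]
 [-0.7   0.15]
 [ 0.52  2.43]
 [ 1.2   0.82]
 [-0.6   1.37]
 [-0.03  0.36]]
grip [0.62103913 0.05203483 0.1966    ]
pivot [0.60204086 0.08982842 0.212     ]
hinge [0.44833599 0.02599418 0.12      ]
(array([0.56735344, 0.26571773, 0.23820065]), np.float64(0.005049715897120447))
(array([0.37477959, 0.17261682, 0.23654979]), np.float64(0.002200391211248181))
(array([0.64123226, 0.11817374, 0.23277237]), np.float64(0.0017964090155467016))
(array([0.44980314, 0.02135869, 0.23725505]), np.float64(0.0005593104215344376))
```

Call:
play_rows([
  [[-0.05,0,0,0,0,0,0.087],[-0.1,0,0,0,0,0,0.087],[-0.13,0,0,0,0,0,0.087],[-0.13,-0.04,-0.025,4,0,0,0.087],[-0.13,-0.08,-0.05,8,0,0,0.087],[-0.13,-0.12,-0.075,12,0,0,0.087],[-0.13,-0.16,-0.1,16,0,0,0.087],[-0.13,-0.2,-0.125,20,0,0,0.087],[-0.13,-0.24,-0.15,24,0,0,0.087],[-0.13,-0.28,-0.175,28,0,0,0.087],[-0.13,-0.32,-0.2,32,0,0,0.087],[-0.13,-0.36,-0.225,36,0,0,0.087]],
])

```text
time_s: 2.2
position: [0.482, 0.2392, 0.3528]
tcp_rot: [[0.001, -0.536, 0.844], [0.0, 0.844, 0.536], [-1.0, -0.0, 0.001]]
force: [0.4, 0.1, -0.5]
opening: 0.997
```

Call:
play_rows([
  [[0,-0.045,0.003,1.5,0,0,0.087],[0,-0.09,0.006,3,0,0,0.087],[0,-0.135,0.01,4.5,0,0,0.087],[0,-0.18,0.013,5.8,0,0,0.087],[0,-0.22,0.016,5.8,0,0,0.07],[0,-0.235,0.017,5.8,0,0,0.06],[0.03,-0.235,0.017,5.8,0,0,0.06],[0.06,-0.235,0.017,5.8,0,0,0.06],[0.06,-0.235,0.017,5.8,0,0,0.06],[0.06,-0.235,0.017,5.8,0,0,0.06]],
])

```text
time_s: 3.2
position: [0.6217, 0.0526, 0.2927]
tcp_rot: [[-0.001, -0.451, 0.892], [0.0, 0.892, 0.451], [-1.0, 0.001, -0.001]]
force: [0.5, 0.1, 0.7]
opening: 0.697
```

Run:
```python
from h import *
s=read_state();print(s["position"],s["tcp_rot"].round(4),s["force"],s["joint_positions"])
for n in ("side","top"):
    c=capture(n);print(proj(cam(c),s["position"]))
    x0,y0=(250,100) if n=="side" else (250,130)
    cv2.imwrite(f"pics/{n}2.png",cv2.resize(c["pixels"][y0:y0+110,x0:x0+110,::-1],None,fx=5,fy=5,interpolation=cv2.INTER_CUBIC))
```

```text
[0.62171977 0.05264934 0.29268576] [[-1.100e-03 -4.512e-01  8.924e-01]
 [ 3.000e-04  8.924e-01  4.512e-01]
 [-1.000e+00  8.000e-04 -8.000e-04]] [0.49977705 0.09995616 0.67445192] [-5.41341798e+00  2.63001032e+01  7.73290537e+01  1.32122928e-02
  7.64329387e+01 -3.22348495e+01]
[[324.02270703 148.45961414]]
[[307.63611082 169.35025938]]
```

View pics/side2.png

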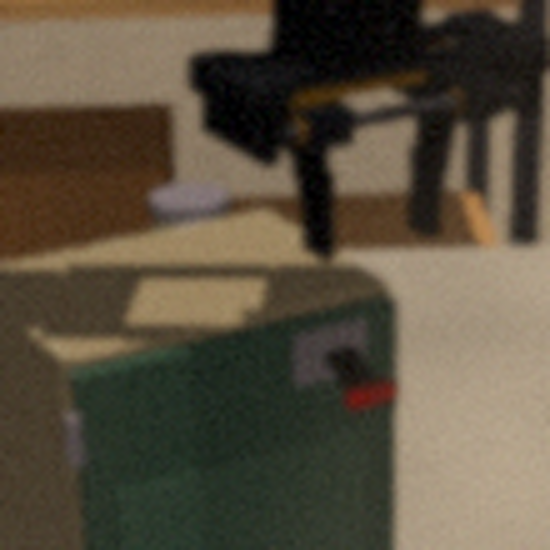

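View pics/top2.png

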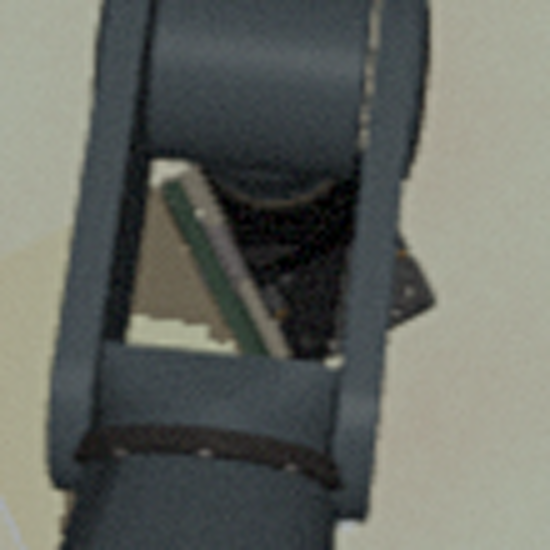

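Call:
play_rows([
  [[0.025,0,0,0,0,0,0.06],[0.05,0,0,0,0,0,0.06],[0.07,0,0,0,0,0,0.06],[0.085,0,0,0,0,0,0.06],[0.1,0,0,0,0,0,0.06],[0.107,0,0,0,0,0,0.06],[0.114,0,0,0,0,0,0.06],[0.114,0,0,0,0,0,0.06],[0.114,0,0,0,0,0,0.06]],
])

```text
time_s: 4.2
position: [0.6227, 0.0521, 0.1794]
tcp_rot: [[0.002, -0.451, 0.893], [-0.0, 0.893, 0.451], [-1.0, -0.001, 0.001]]
force: [0.7, 0.6, 0.4]
opening: 0.695
```

Run:
```python
from h import *
s=read_state();print(s["position"],s["force"])
for n in ("side",):
    c=capture(n)
    x0,y0=(270,120)
    cv2.imwrite(f"pics/{n}3.png",cv2.resize(c["pixels"][y0:y0+80,x0:x0+90,::-1],None,fx=7,fy=7,interpolation=cv2.INTER_CUBIC))
```

```text
[0.62265087 0.05210642 0.17942029] [0.66418401 0.55437019 0.43646693]
```

View pics/side3.png

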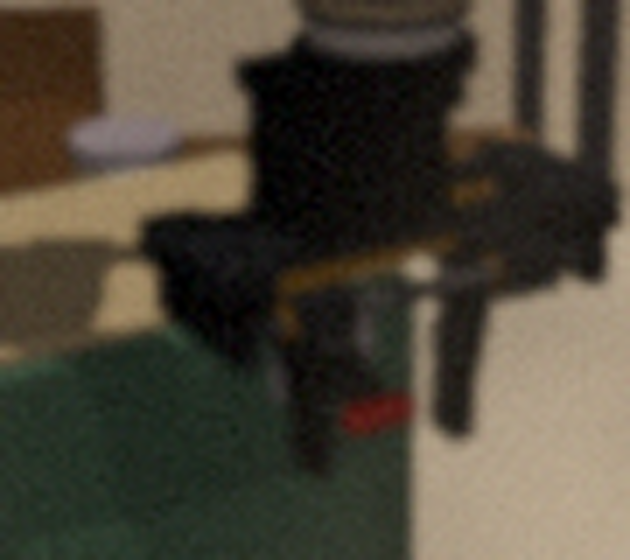

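Call:
play_rows([
  [[0,0,0,0,0,0,0.046],[0,0,0,0,0,0,0.046],[0,0,0,0,0,0,0.046]],
])

```text
time_s: 4.55
position: [0.6222, 0.052, 0.1788]
tcp_rot: [[0.001, -0.451, 0.893], [-0.0, 0.893, 0.451], [-1.0, -0.0, 0.0]]
force: [0.6, 0.1, 0.5]
opening: 0.552
```

Run:
```python
from h import *
s=read_state();print(s["position"],s["force"],s["opening"]*87)
c=capture("side")
x0,y0=(300,150)
cv2.imwrite(f"pics/side4.png",cv2.resize(c["pixels"][y0:y0+45,x0:x0+50,::-1],None,fx=12,fy=12,interpolation=cv2.INTER_CUBIC))
C=cam(c);R=s["tcp_rot"];g=s["position"]-.019*R[:,0]
for d in(-.023,-.018,0,.018,.023): print(d,(proj(C,g+d*R[:,2])[0]-[x0,y0]+.5)*12)
```

```text
[0.62219385 0.05202925 0.17884827] [0.61735796 0.12411608 0.47029288] 48.03657512266452
-0.023 [215.62032423 371.47251332]
-0.018 [233.14841815 366.78469188]
0 [295.65642503 350.06890415]
0.018 [357.24947901 333.60044907]
0.023 [374.19863635 329.06912776]
```

View pics/side4.png

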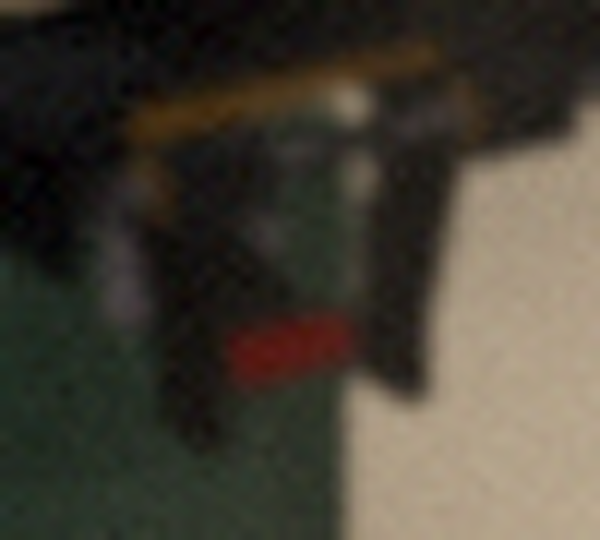

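Call:
play_rows([
  [[0,0,-0.001,0,0,0,0.042],[0,0,-0.001,0,0,0,0.038],[0,0,-0.001,0,0,0,0.034],[0,0,-0.001,0,0,0,0.03],[0,0,-0.001,0,0,0,0.03],[0,0,-0.001,0,0,0,0.03]],
])

```text
time_s: 5.2
position: [0.6209, 0.0515, 0.1785]
tcp_rot: [[-0.001, -0.451, 0.893], [-0.0, 0.893, 0.451], [-1.0, 0.0, -0.001]]
force: [-1.1, -0.7, 0.5]
opening: 0.388
```

Run:
```python
from h import *
s=read_state();print(s["position"],s["force"],s["moment"],s["opening"]*87)
```

```text
[0.62094326 0.05148697 0.17851929] [-1.0603088  -0.71650833  0.52973339] [-0.18813444  0.15179746 -0.00415408] 33.71851823415092
```

Call:
play_rows([
  [[-0.001,-0.0003,0,0,0,0,0.03],[-0.0021,-0.0007,0,0,0,0,0.03],[-0.0032,-0.001,0,0,0,0,0.03],[-0.0043,-0.0013,0,0,0,0,0.03],[-0.0054,-0.0016,0,0,0,0,0.03],[-0.0065,-0.0018,0,0,0,0,0.03],[-0.0065,-0.0018,0,0,0,0,0.03]],
])

```text
time_s: 5.9
position: [0.6217, 0.0498, 0.1849]
tcp_rot: [[-0.001, -0.451, 0.893], [-0.0, 0.893, 0.451], [-1.0, 0.0, -0.001]]
force: [-1.3, -1.0, -5.3]
opening: 0.389
```

```bash
cat > s.py <<'E'
from h import *
s=read_state();print(s["time_s"],s["position"].round(5),s["force"].round(2),s["moment"].round(3),s["opening"]*87)
p=s["position"]-np.array([.62094,.05149,.17852]);print("up",p[2],"out",p@np.array([.451,-.893,0]),"along",p@np.array([.893,.451,0]))
E
python3 s.py
```

```text
5.9 [0.62172 0.04985 0.18492] [-1.29 -0.98 -5.28] [-0.246  0.065  0.029] 33.83611882476063
up 0.006398889848033579 out 0.0018186008035999278 along -4.5427576889763076e-05
```

Call:
play_rows([
  [[-0.0005,-0.0001,0,0,0,0,0.03],[-0.0011,-0.0002,0,0,0,0,0.03],[-0.0011,-0.0002,0,0,0,0,0.03]],
])

```text
time_s: 6.2
position: [0.6218, 0.0497, 0.1861]
tcp_rot: [[-0.001, -0.451, 0.893], [-0.0, 0.893, 0.451], [-1.0, 0.0, -0.001]]
force: [-1.5, -1.5, -4.2]
opening: 0.388
```

Call:
play_rows([
  [[-0.0005,-0.0001,0,0,0,0,0.03],[-0.0011,-0.0002,0,0,0,0,0.03],[-0.0011,-0.0002,0,0,0,0,0.03]],
])

```text
time_s: 6.5
position: [0.6219, 0.0496, 0.1873]
tcp_rot: [[-0.0, -0.451, 0.893], [-0.0, 0.893, 0.451], [-1.0, 0.0, -0.0]]
force: [-1.8, -1.2, -4.8]
opening: 0.383
```

Call:
play_rows([
  [[-0.0005,-0.0001,0,0,0,0,0.03],[-0.0011,-0.0002,0,0,0,0,0.03],[-0.0011,-0.0002,0,0,0,0,0.03]],
])

```text
time_s: 6.8
position: [0.622, 0.0495, 0.1884]
tcp_rot: [[-0.001, -0.451, 0.893], [0.0, 0.893, 0.451], [-1.0, 0.0, -0.001]]
force: [-1.8, -0.8, -5.1]
opening: 0.388
```

Call:
play_rows([
  [[-0.0005,0,0,0,0,0,0.03],[-0.0011,-0.0001,0,0,0,0,0.03],[-0.0011,-0.0001,0,0,0,0,0.03]],
])

```text
time_s: 7.1
position: [0.622, 0.0494, 0.1895]
tcp_rot: [[-0.001, -0.451, 0.893], [0.0, 0.893, 0.451], [-1.0, 0.0, -0.0]]
force: [-1.6, -1.1, -4.7]
opening: 0.387
```

Call:
play_rows([
  [[-0.0005,0,0,0,0,0,0.03],[-0.0011,-0.0001,0,0,0,0,0.03],[-0.0011,-0.0001,0,0,0,0,0.03]],
])

```text
time_s: 7.4
position: [0.6221, 0.0493, 0.1906]
tcp_rot: [[-0.001, -0.451, 0.893], [0.0, 0.893, 0.451], [-1.0, 0.0, -0.0]]
force: [-2.2, -0.3, -4.4]
opening: 0.386
```

Call:
play_rows([
  [[-0.0005,0,0,0,0,0,0.03],[-0.0011,-0.0001,0,0,0,0,0.03],[-0.0011,-0.0001,0,0,0,0,0.03]],
])

```text
time_s: 7.7
position: [0.6221, 0.0493, 0.1916]
tcp_rot: [[-0.001, -0.451, 0.893], [0.0, 0.893, 0.451], [-1.0, 0.0, -0.0]]
force: [-1.8, 0.6, -4.0]
opening: 0.39
```

Call:
play_rows([
  [[-0.0005,0,0,0,0,0,0.03],[-0.0011,0,0,0,0,0,0.03],[-0.0011,0,0,0,0,0,0.03]],
])

```text
time_s: 8.0
position: [0.6221, 0.0492, 0.1928]
tcp_rot: [[-0.0, -0.451, 0.893], [0.0, 0.893, 0.451], [-1.0, 0.0, -0.0]]
force: [-2.8, 0.1, -4.6]
opening: 0.386
```

Call:
play_rows([
  [[-0.0005,0,0,0,0,0,0.03],[-0.0011,0,0,0,0,0,0.03],[-0.0011,0,0,0,0,0,0.03]],
])

```text
time_s: 8.3
position: [0.6222, 0.0492, 0.1939]
tcp_rot: [[-0.0, -0.451, 0.893], [-0.0, 0.893, 0.451], [-1.0, 0.0, -0.0]]
force: [-3.3, -0.5, -4.9]
opening: 0.383
```

Call:
play_rows([
  [[-0.0005,0,0,0,0,0,0.03],[-0.0011,0,0,0,0,0,0.03],[-0.0011,0,0,0,0,0,0.03]],
])

```text
time_s: 8.6
position: [0.6222, 0.0492, 0.195]
tcp_rot: [[-0.0, -0.451, 0.893], [-0.0, 0.893, 0.451], [-1.0, 0.0, -0.0]]
force: [-3.2, -0.2, -4.9]
opening: 0.388
```

Call:
play_rows([
  [[-0.0005,0,0,0,0,0,0.03],[-0.0011,0,0,0,0,0,0.03],[-0.0011,0,0,0,0,0,0.03]],
])

```text
time_s: 8.9
position: [0.6222, 0.0492, 0.1961]
tcp_rot: [[-0.0, -0.451, 0.893], [-0.0, 0.893, 0.451], [-1.0, 0.0, -0.0]]
force: [-3.6, -1.4, -5.3]
opening: 0.383
```

Call:
play_rows([
  [[-0.0005,0,0,0,0,0,0.03],[-0.0011,0.0001,0,0,0,0,0.03],[-0.0011,0.0001,0,0,0,0,0.03]],
])

```text
time_s: 9.2
position: [0.6222, 0.0492, 0.1972]
tcp_rot: [[-0.0, -0.451, 0.893], [-0.0, 0.893, 0.451], [-1.0, -0.0, -0.0]]
force: [-3.9, -1.6, -4.7]
opening: 0.382
```

Call:
play_rows([
  [[-0.0005,0,0,0,0,0,0.03],[-0.0011,0.0001,0,0,0,0,0.03],[-0.0011,0.0001,0,0,0,0,0.03]],
])

```text
time_s: 9.5
position: [0.6222, 0.0493, 0.1983]
tcp_rot: [[-0.0, -0.451, 0.893], [-0.0, 0.893, 0.451], [-1.0, -0.0, -0.0]]
force: [-4.6, -2.5, -4.1]
opening: 0.386
```

Call:
play_rows([
  [[-0.0005,0,-0.0003,0,0,0,0.03],[-0.0011,0.0001,-0.0005,0,0,0,0.03],[-0.0011,0.0001,-0.0005,0,0,0,0.03]],
])

```text
time_s: 9.8
position: [0.6221, 0.0493, 0.1996]
tcp_rot: [[0.001, -0.451, 0.893], [0.0, 0.893, 0.451], [-1.0, -0.0, 0.001]]
force: [-3.0, -1.5, -4.8]
opening: 0.388
```

Call:
play_rows([
  [[-0.0005,0,0,0,0,0,0.03],[-0.0011,0.0001,-0.0003,0,0,0,0.03],[-0.0011,0.0001,-0.0003,0,0,0,0.03]],
])

```text
time_s: 10.1
position: [0.6221, 0.0494, 0.2007]
tcp_rot: [[0.002, -0.451, 0.893], [0.0, 0.893, 0.451], [-1.0, -0.0, 0.002]]
force: [-1.7, 0.4, -4.5]
opening: 0.383
```

```bash
python3 s.py
python3 - <<'E'
from h import *
c=capture("side")
x0,y0=(290,140)
cv2.imwrite(f"pics/side5.png",cv2.resize(c["pixels"][y0:y0+55,x0:x0+60,::-1],None,fx=10,fy=10,interpolation=cv2.INTER_CUBIC))
E
```

```text
10.1 [0.62208 0.0494  0.20073] [-1.72  0.42 -4.54] [-0.157  0.28  -0.031] 33.34359503666188
up 0.022208100598986702 out 0.002380660216097119 along 7.265195069611731e-05
```

View pics/side5.png

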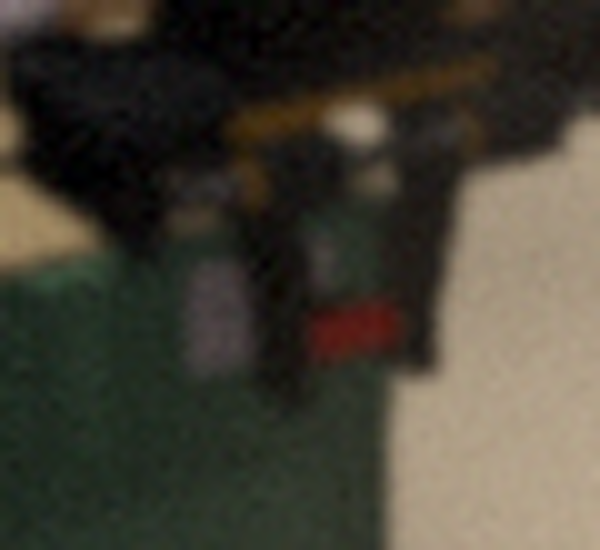

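Run:
```python
from h import *
s=read_state();C=cam(capture("side"));R=s["tcp_rot"]
print(proj(C,s["position"]-.019*R[:,0]))
```

```text
[[324.17613494 172.32618059]]
```

Call:
play_rows([
  [[-0.0005,0,0,0,0,0,0.03],[-0.0011,0.0002,0,0,0,0,0.03],[-0.0011,0.0002,0,0,0,0,0.03]],
])

```text
time_s: 10.5
position: [0.622, 0.0495, 0.2018]
tcp_rot: [[0.002, -0.451, 0.893], [0.0, 0.893, 0.451], [-1.0, -0.001, 0.001]]
force: [-0.7, 0.2, -4.5]
opening: 0.385
```

The bar is still at the grasp point, so the paddle is following. I'll continue lifting.

Call:
play_rows([
  [[-0.0005,0.0001,0,0,0,0,0.03],[-0.0011,0.0002,0,0,0,0,0.03],[-0.0011,0.0002,0,0,0,0,0.03]],
])

```text
time_s: 10.8
position: [0.6219, 0.0496, 0.2029]
tcp_rot: [[0.001, -0.451, 0.893], [0.0, 0.893, 0.451], [-1.0, -0.001, 0.001]]
force: [1.0, 0.8, -5.7]
opening: 0.384
```

Call:
play_rows([
  [[-0.0005,0.0001,0,0,0,0,0.03],[-0.001,0.0002,0,0,0,0,0.03],[-0.001,0.0002,0,0,0,0,0.03]],
])

```text
time_s: 11.1
position: [0.6218, 0.0497, 0.2039]
tcp_rot: [[0.001, -0.451, 0.893], [-0.0, 0.893, 0.451], [-1.0, -0.001, 0.001]]
force: [1.9, -0.2, -4.5]
opening: 0.387
```

Call:
play_rows([
  [[-0.0005,0.0001,0,0,0,0,0.03],[-0.001,0.0003,0,0,0,0,0.03],[-0.001,0.0003,0,0,0,0,0.03]],
])

```text
time_s: 11.4
position: [0.6216, 0.0499, 0.2049]
tcp_rot: [[0.001, -0.451, 0.893], [-0.0, 0.893, 0.451], [-1.0, -0.001, 0.001]]
force: [2.3, 0.6, -5.6]
opening: 0.385
```

Call:
play_rows([
  [[-0.0005,0.0001,0,0,0,0,0.03],[-0.001,0.0003,0.0002,0,0,0,0.03],[-0.001,0.0003,0.0002,0,0,0,0.03]],
])

```text
time_s: 11.7
position: [0.6215, 0.0501, 0.2059]
tcp_rot: [[0.001, -0.451, 0.893], [-0.0, 0.893, 0.451], [-1.0, -0.001, 0.001]]
force: [2.6, -1.0, -5.4]
opening: 0.389
```

Call:
play_rows([
  [[-0.0005,0.0001,0,0,0,0,0.03],[-0.001,0.0003,0.0002,0,0,0,0.03],[-0.001,0.0003,0.0002,0,0,0,0.03]],
])

```text
time_s: 12.0
position: [0.6214, 0.0504, 0.2069]
tcp_rot: [[0.001, -0.451, 0.893], [-0.001, 0.893, 0.451], [-1.0, -0.001, 0.0]]
force: [2.6, -1.4, -5.4]
opening: 0.389
```

Call:
play_rows([
  [[-0.0005,0.0001,0,0,0,0,0.03],[-0.001,0.0003,0.0002,0,0,0,0.03],[-0.001,0.0003,0.0002,0,0,0,0.03]],
])

```text
time_s: 12.3
position: [0.6212, 0.0507, 0.2078]
tcp_rot: [[0.0, -0.451, 0.893], [-0.001, 0.893, 0.451], [-1.0, -0.001, -0.0]]
force: [2.1, -3.2, -3.9]
opening: 0.384
```

Call:
play_rows([
  [[-0.0005,0,0,0,0,0,0.03],[-0.001,0,0,0,0,0,0.03],[-0.001,0,0,0,0,0,0.03]],
])

```text
time_s: 12.6
position: [0.6211, 0.0509, 0.2087]
tcp_rot: [[-0.0, -0.451, 0.893], [-0.0, 0.893, 0.451], [-1.0, -0.0, -0.0]]
force: [1.6, -3.3, -5.6]
opening: 0.387
```

Call:
play_rows([
  [[-0.0005,0,0,0,0,0,0.03],[-0.001,0.0002,0,0,0,0,0.03],[-0.001,0.0002,0,0,0,0,0.03]],
])

```text
time_s: 12.9
position: [0.621, 0.0513, 0.2097]
tcp_rot: [[-0.0, -0.451, 0.893], [-0.0, 0.893, 0.451], [-1.0, 0.0, -0.0]]
force: [2.3, -1.3, -4.5]
opening: 0.384
```

Call:
play_rows([
  [[-0.0005,0.0002,0,0,0,0,0.03],[-0.001,0.0004,0,0,0,0,0.03],[-0.001,0.0004,0,0,0,0,0.03]],
])

```text
time_s: 13.2
position: [0.6208, 0.0516, 0.2107]
tcp_rot: [[-0.0, -0.451, 0.893], [-0.0, 0.893, 0.451], [-1.0, 0.0, -0.0]]
force: [2.0, -2.0, -4.0]
opening: 0.385
```

Call:
play_rows([
  [[-0.0005,0.0002,0,0,0,0,0.03],[-0.001,0.0004,0,0,0,0,0.03],[-0.001,0.0004,0,0,0,0,0.03]],
])

```text
time_s: 13.5
position: [0.6206, 0.052, 0.2117]
tcp_rot: [[-0.0, -0.451, 0.893], [0.0, 0.893, 0.451], [-1.0, 0.0, -0.0]]
force: [1.8, -1.5, -3.9]
opening: 0.385
```

```bash
python3 s.py
python3 - <<'E'
from h import *
c=capture("side");s=read_state()
print(proj(cam(c),s["position"]-.019*s["tcp_rot"][:,0]))
x0,y0=(290,140)
cv2.imwrite(f"pics/side6.png",cv2.resize(c["pixels"][y0:y0+55,x0:x0+60,::-1],None,fx=10,fy=10,interpolation=cv2.INTER_CUBIC))
E
```

```text
13.5 [0.62062 0.05201 0.21168] [ 1.84 -1.48 -3.94] [-0.567 -0.357 -0.042] 33.47351077734605
up 0.033161566406642 out -0.000614228187350233 along -5.382353049456055e-05
[[323.63087173 168.55637537]]
```

View pics/side6.png

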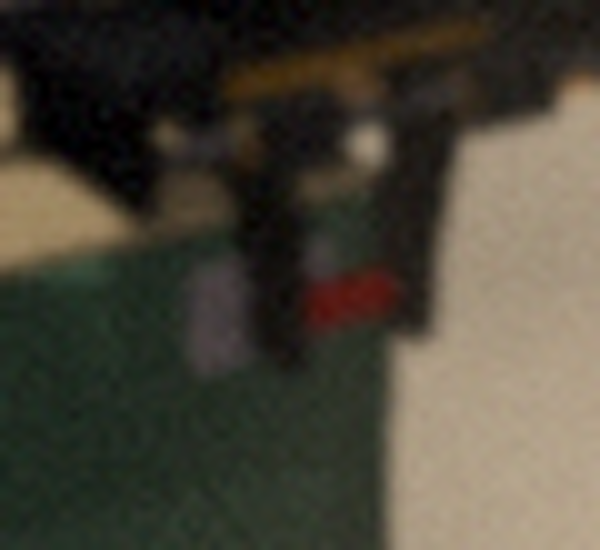

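Call:
play_rows([
  [[-0.0005,0.0002,0,0,0,0,0.03],[-0.001,0.0004,0,0,0,0,0.03],[-0.001,0.0004,0,0,0,0,0.03]],
])

```text
time_s: 13.85
position: [0.6204, 0.0523, 0.2124]
tcp_rot: [[-0.0, -0.451, 0.893], [-0.0, 0.893, 0.451], [-1.0, 0.0, -0.0]]
force: [2.0, -2.0, -6.3]
opening: 0.39
```

Call:
play_rows([
  [[-0.0003,0.0001,0,0,0,0,0.03],[-0.0005,0.0002,0,0,0,0,0.03],[-0.0005,0.0002,0,0,0,0,0.03]],
])

```text
time_s: 14.15
position: [0.6204, 0.0524, 0.2128]
tcp_rot: [[-0.0, -0.451, 0.893], [-0.0, 0.893, 0.451], [-1.0, 0.0, -0.0]]
force: [3.2, -2.9, -8.4]
opening: 0.388
```

Call:
play_rows([
  [[0.0005,-0.0002,0,0,0,0,0.03],[0.001,-0.0004,0,0,0,0,0.03],[0.001,-0.0004,0,0,0,0,0.03]],
])

```text
time_s: 14.45
position: [0.6205, 0.0522, 0.2123]
tcp_rot: [[-0.0, -0.451, 0.893], [0.0, 0.893, 0.451], [-1.0, 0.0, -0.0]]
force: [1.9, -2.5, -5.9]
opening: 0.387
```

Call:
play_rows([
  [[0.0004,-0.0004,0,0.1,0,0,0.03],[0.0004,-0.0009,-0.0003,0.3,0,0,0.03],[0.0004,-0.0015,-0.0005,0.5,0,0,0.03],[0.0004,-0.0022,-0.0007,0.75,0,0,0.03],[0.0004,-0.0029,-0.0009,1,0,0,0.03],[0.0004,-0.0036,-0.0011,1.25,0,0,0.03],[0.0004,-0.0036,-0.0011,1.25,0,0,0.03]],
])

```text
time_s: 15.15
position: [0.6211, 0.0485, 0.2117]
tcp_rot: [[-0.0, -0.431, 0.902], [0.0, 0.902, 0.431], [-1.0, 0.0, -0.0]]
force: [0.4, -0.1, -5.2]
opening: 0.384
```

Call:
play_rows([
  [[0,-0.0007,-0.0002,0.25,0,0,0.03],[0,-0.0014,-0.0005,0.5,0,0,0.03],[0,-0.0014,-0.0005,0.5,0,0,0.03]],
])

```text
time_s: 15.45
position: [0.6213, 0.0468, 0.2117]
tcp_rot: [[-0.0, -0.423, 0.906], [-0.0, 0.906, 0.423], [-1.0, 0.0, -0.0]]
force: [2.0, 0.6, -5.0]
opening: 0.386
```

Call:
play_rows([
  [[0,-0.0014,-0.0005,0.5,0,0,0.03],[0,-0.0029,-0.0009,1,0,0,0.03],[0,-0.0029,-0.0009,1,0,0,0.03]],
])

```text
time_s: 15.75
position: [0.6218, 0.0436, 0.2117]
tcp_rot: [[-0.0, -0.407, 0.914], [-0.0, 0.914, 0.407], [-1.0, -0.0, -0.0]]
force: [-0.7, 0.0, -5.6]
opening: 0.39
```

Run:
```python
import numpy as np
for st in(1,2):
  for k in range(1,13):
    f=np.radians(k*st);s,c=np.sin(f),np.cos(f);print([0,round(.0529*(1-c)-.166*s,4),round(-.0529*s-.166*(1-c),4),k*st,0,0,.03],end=",")
  print()
```

```text
[0, np.float64(-0.0029), np.float64(-0.0009), 1, 0, 0, 0.03],[0, np.float64(-0.0058), np.float64(-0.0019), 2, 0, 0, 0.03],[0, np.float64(-0.0086), np.float64(-0.003), 3, 0, 0, 0.03],[0, np.float64(-0.0115), np.float64(-0.0041), 4, 0, 0, 0.03],[0, np.float64(-0.0143), np.float64(-0.0052), 5, 0, 0, 0.03],[0, np.float64(-0.0171), np.float64(-0.0064), 6, 0, 0, 0.03],[0, np.float64(-0.0198), np.float64(-0.0077), 7, 0, 0, 0.03],[0, np.float64(-0.0226), np.float64(-0.009), 8, 0, 0, 0.03],[0, np.float64(-0.0253), np.float64(-0.0103), 9, 0, 0, 0.03],[0, np.float64(-0.028), np.float64(-0.0117), 10, 0, 0, 0.03],[0, np.float64(-0.0307), np.float64(-0.0131), 11, 0, 0, 0.03],[0, np.float64(-0.0334), np.float64(-0.0146), 12, 0, 0, 0.03],
[0, np.float64(-0.0058), np.float64(-0.0019), 2, 0, 0, 0.03],[0, np.float64(-0.0115), np.float64(-0.0041), 4, 0, 0, 0.03],[0, np.float64(-0.0171), np.float64(-0.0064), 6, 0, 0, 0.03],[0, np.float64(-0.0226), np.float64(-0.009), 8, 0, 0, 0.03],[0, np.float64(-0.028), np.float64(-0.0117), 10, 0, 0, 0.03],[0, np.float64(-0.0334), np.float64(-0.0146), 12, 0, 0, 0.03],[0, np.float64(-0.0386), np.float64(-0.0177), 14, 0, 0, 0.03],[0, np.float64(-0.0437), np.float64(-0.021), 16, 0, 0, 0.03],[0, np.float64(-0.0487), np.float64(-0.0245), 18, 0, 0, 0.03],[0, np.float64(-0.0536), np.float64(-0.0281), 20, 0, 0, 0.03],[0, np.float64(-0.0583), np.float64(-0.0319), 22, 0, 0, 0.03],[0, np.float64(-0.0629), np.float64(-0.0359), 24, 0, 0, 0.03],
```

Call:
play_rows([
  [[0,-0.0014,-0.0005,0.5,0,0,0.03],[0,-0.0029,-0.0009,1,0,0,0.03],[0,-0.0058,-0.0019,2,0,0,0.03],[0,-0.0086,-0.003,3,0,0,0.03],[0,-0.0115,-0.0041,4,0,0,0.03],[0,-0.0143,-0.0052,5,0,0,0.03],[0,-0.0171,-0.0064,6,0,0,0.03],[0,-0.0198,-0.0077,7,0,0,0.03],[0,-0.0226,-0.009,8,0,0,0.03],[0,-0.0226,-0.009,8,0,0,0.03]],
])

```text
time_s: 16.75
position: [0.6227, 0.019, 0.2117]
tcp_rot: [[-0.0, -0.275, 0.961], [-0.0, 0.961, 0.275], [-1.0, -0.0, -0.0]]
force: [-0.5, -0.6, -5.8]
opening: 0.387
```

```bash
python3 s.py
python3 - <<'E'
from h import *
for n,x0,y0 in(("side",240,120),("top",230,140)):
    c=capture(n)
    cv2.imwrite(f"pics/{n}7.png",cv2.resize(c["pixels"][y0:y0+110,x0:x0+110,::-1],None,fx=5,fy=5,interpolation=cv2.INTER_CUBIC))
E
```

```text
16.75 [0.6227  0.01904 0.21173] [-0.51 -0.62 -5.78] [-0.159  0.2   -0.055] 33.64397238924533
up 0.033208828961336645 out 0.029773656232000213 along -0.013061904982836105
```

View pics/side7.png

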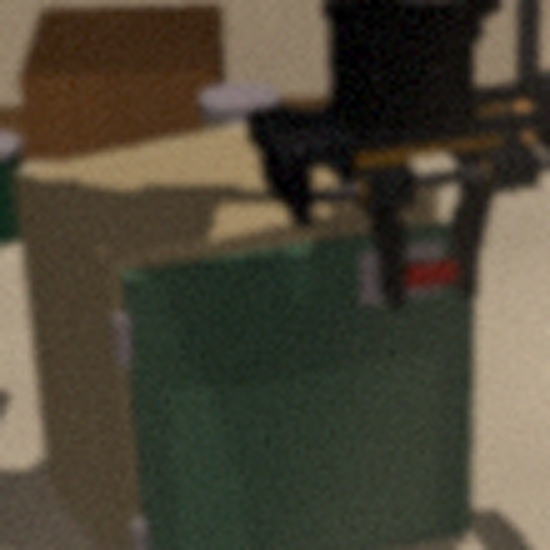

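View pics/top7.png

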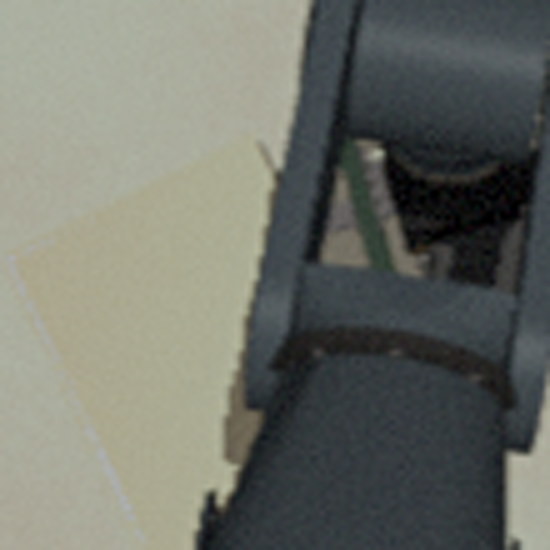

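Call:
play_rows([
  [[0,-0.0029,-0.0009,1,0,0,0.03],[0,-0.0086,-0.003,3,0,0,0.03],[0,-0.0143,-0.0052,5,0,0,0.03],[0,-0.0198,-0.0077,7,0,0,0.03],[0,-0.0253,-0.0103,9,0,0,0.03],[0,-0.0307,-0.0131,11,0,0,0.03],[0,-0.036,-0.0161,13,0,0,0.03],[0,-0.0412,-0.0193,15,0,0,0.03],[0,-0.0462,-0.0227,17,0,0,0.03],[0,-0.0511,-0.0263,19,0,0,0.03],[0,-0.0536,-0.0281,20,0,0,0.03],[0,-0.0536,-0.0281,20,0,0,0.03]],
])

```text
time_s: 18.05
position: [0.6103, -0.0402, 0.2117]
tcp_rot: [[-0.0, 0.07, 0.998], [-0.0, 0.998, -0.07], [-1.0, -0.0, -0.0]]
force: [-2.3, 1.5, -5.6]
opening: 0.387
```

Call:
play_rows([
  [[0,-0.0029,-0.0012,1,0,0,0.03],[0,-0.0086,-0.0032,3,0,0,0.03],[0,-0.0143,-0.0055,5,0,0,0.03],[0,-0.0198,-0.008,7,0,0,0.03],[0,-0.0253,-0.0106,9,0,0,0.03],[0,-0.0307,-0.0134,11,0,0,0.03],[0,-0.036,-0.0164,13,0,0,0.03],[0,-0.0412,-0.0196,15,0,0,0.03],[0,-0.0462,-0.023,17,0,0,0.03],[0,-0.0511,-0.0266,19,0,0,0.03],[0,-0.0536,-0.0284,20,0,0,0.03],[0,-0.0536,-0.0284,20,0,0,0.03]],
])

```text
time_s: 19.25
position: [0.5783, -0.0917, 0.2119]
tcp_rot: [[-0.0, 0.407, 0.913], [-0.0, 0.913, -0.407], [-1.0, -0.0, 0.0]]
force: [-1.0, 0.6, -4.5]
opening: 0.384
```

Call:
play_rows([
  [[0,-0.0029,-0.001,1,0,0,0.03],[0,-0.0086,-0.003,3,0,0,0.03],[0,-0.0143,-0.0053,5,0,0,0.03],[0,-0.0198,-0.0078,7,0,0,0.03],[0,-0.0253,-0.0104,9,0,0,0.03],[0,-0.0307,-0.0132,11,0,0,0.03],[0,-0.036,-0.0162,13,0,0,0.03],[0,-0.0412,-0.0194,15,0,0,0.03],[0,-0.0462,-0.0228,17,0,0,0.03],[0,-0.0511,-0.0264,19,0,0,0.03],[0,-0.0536,-0.0282,20,0,0,0.03],[0,-0.0536,-0.0282,20,0,0,0.03]],
])

```text
time_s: 20.45
position: [0.5307, -0.1291, 0.2119]
tcp_rot: [[-0.0, 0.695, 0.719], [-0.0, 0.719, -0.695], [-1.0, -0.0, 0.0]]
force: [-0.3, -0.3, -4.6]
opening: 0.389
```

Call:
play_rows([
  [[0,-0.0029,-0.0009,1,0,0,0.03],[0,-0.0086,-0.003,3,0,0,0.03],[0,-0.0143,-0.0052,5,0,0,0.03],[0,-0.0198,-0.0077,7,0,0,0.03],[0,-0.0253,-0.0103,9,0,0,0.03],[0,-0.0307,-0.0131,11,0,0,0.03],[0,-0.036,-0.0161,13,0,0,0.03],[0,-0.0412,-0.0193,15,0,0,0.03],[0,-0.0462,-0.0227,17,0,0,0.03],[0,-0.0487,-0.0245,18,0,0,0.03],[0,-0.0487,-0.0245,18,0,0,0.03]],
])

```text
time_s: 21.55
position: [0.4791, -0.147, 0.2119]
tcp_rot: [[-0.0, 0.883, 0.469], [-0.0, 0.469, -0.883], [-1.0, -0.0, 0.0]]
force: [0.2, -2.5, -5.5]
opening: 0.388
```

Call:
play_rows([
  [[0.0025,-0.0009,0,0,0,0,0.03],[0.005,-0.0017,0,0,0,0,0.03],[0.008,-0.0025,0,0,0,0,0.03],[0.011,-0.0031,0,0,0,0,0.03],[0.0145,-0.0035,0,0,0,0,0.03],[0.018,-0.0036,0,0,0,0,0.03],[0.0215,-0.0034,0,0,0,0,0.03],[0.0245,-0.0031,0,0,0,0,0.03],[0.0275,-0.0025,0,0,0,0,0.03],[0.03,-0.0019,0,0,0,0,0.03],[0.032,-0.0013,0,0,0,0,0.03],[0.032,-0.0013,0,0,0,0,0.03]],
])

```text
time_s: 22.75
position: [0.4798, -0.1471, 0.1818]
tcp_rot: [[0.003, 0.883, 0.47], [-0.0, 0.47, -0.883], [-1.0, 0.003, 0.002]]
force: [-0.3, 4.0, 12.4]
opening: 0.388
```

Call:
play_rows([
  [[-0.0015,0,0,0,0,0,0.03],[-0.0025,0,0,0,0,0,0.03],[-0.0025,0,0,0,0,0,0.034],[-0.0025,0,0,0,0,0,0.04],[-0.0025,0,0,0,0,0,0.05],[-0.0025,0,0,0,0,0,0.06],[-0.0025,0,0,0,0,0,0.06],[-0.0025,0,0,0,0,0,0.06]],
])

```text
time_s: 23.55
position: [0.4783, -0.1474, 0.1821]
tcp_rot: [[-0.0, 0.883, 0.47], [0.0, 0.47, -0.883], [-1.0, -0.0, -0.0]]
force: [-0.1, -0.3, 0.6]
opening: 0.673
```

```bash
python3 s.py
python3 - <<'E'
from h import *
for n,x0,y0 in(("side",240,120),("top",280,140)):
    c=capture(n)
    cv2.imwrite(f"pics/{n}8.png",cv2.resize(c["pixels"][y0:y0+120,x0:x0+120,::-1],None,fx=5,fy=5,interpolation=cv2.INTER_CUBIC))
E
```

```text
23.55 [ 0.47834 -0.14736  0.18213] [-0.1  -0.29  0.58] [-0.06   0.197 -0.021] 58.55879500729643
up 0.0036082159227793786 out 0.1132600723493246 along -0.21702776692003195
```

View pics/side8.png

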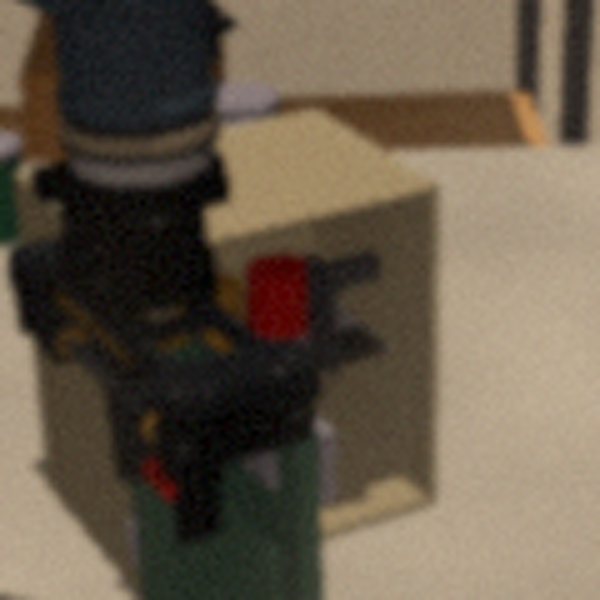

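View pics/top8.png

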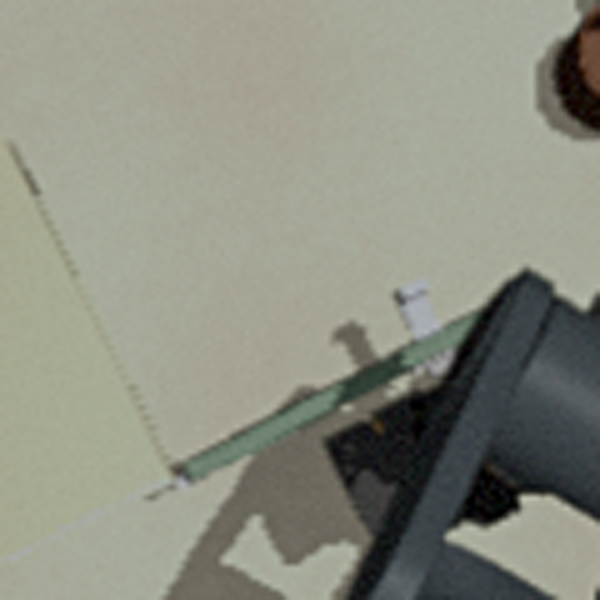

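Released; the door is about at a right angle. I'll raise slowly and move clear.

Call:
play_rows([
  [[-0.01,0,0,0,0,0,0.06],[-0.025,0,0,0,0,0,0.06],[-0.045,0,0,0,0,0,0.06],[-0.075,0,0,0,0,0,0.06],[-0.11,0,0,0,0,0,0.06],[-0.15,0,0,0,0,0,0.06],[-0.15,-0.03,0.02,0,0,0,0.06],[-0.15,-0.07,0.05,0,0,0,0.06],[-0.15,-0.1,0.1,0,0,0,0.06],[-0.15,-0.1,0.14,0,0,0,0.06],[-0.15,-0.1,0.14,0,0,0,0.06],[-0.15,-0.1,0.14,0,0,0,0.06]],
])

```text
time_s: 24.85
position: [0.4558, -0.3186, 0.3323]
tcp_rot: [[-0.0, 0.883, 0.468], [0.001, 0.468, -0.883], [-1.0, 0.0, -0.001]]
force: [-0.4, 0.5, 0.0]
opening: 0.69
```

```bash
python3 s.py
python3 - <<'E'
from h import *
for n,x0,y0 in(("side",235,120),("top",270,140)):
    c=capture(n)
    cv2.imwrite(f"pics/{n}9f.png",c["pixels"][:,:,::-1])
    cv2.imwrite(f"pics/{n}9.png",cv2.resize(c["pixels"][y0:y0+120,x0:x0+120,::-1],None,fx=5,fy=5,interpolation=cv2.INTER_CUBIC))
    for t in ("jar_rack","mug","seamer","jar_lid"):
        for r in trace(n,t)[:1]: print(n,t,r["p"],r["at"])
E
```

```text
24.85 [ 0.45576 -0.31862  0.33225] [-0.4   0.54  0.05] [-0.028  0.076  0.004] 60.032682957597274
up 0.15373366533527855 out 0.2560083978000845 along -0.3144278283653326
side mug 0.79 [374.1, 286.5]
side seamer 0.81 [252.6, 382.1]
side jar_lid 0.65 [345.2, 370.7]
top jar_rack 0.83 [168.6, 210.3]
top mug 0.86 [405.0, 149.5]
top jar_lid 0.96 [454.7, 182.0]
```

View pics/side9.png

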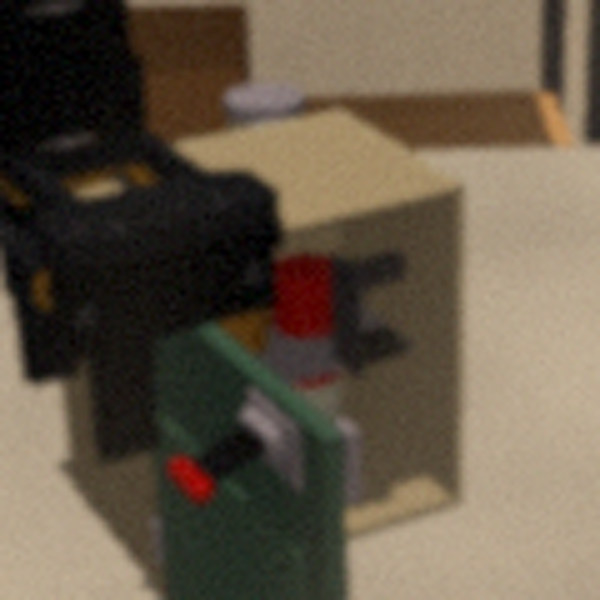

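View pics/top9f.png

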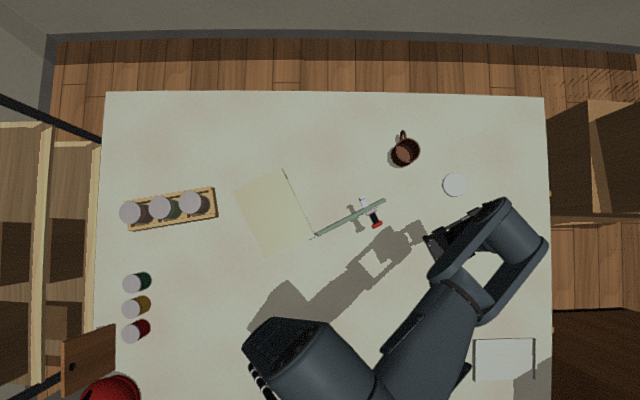

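Run:
```python
from h import *
R=[]
for n,(x0,x1,y0,y1) in(("side",(262,285,205,225)),("top",(365,388,212,232))):
    c=capture(n);p=c["pixels"].astype(int)
    m=(p[...,0]>100)&(p[...,1]<70)&(p[...,2]<70);q=np.zeros_like(m);q[y0:y1,x0:x1]=m[y0:y1,x0:x1]
    ys,xs=np.nonzero(q);print(n,xs.mean(),ys.mean(),len(xs));R.append(ray(cam(c),(xs.mean(),ys.mean())))
g,e=tri(*R);print(g,e)
p=np.load("pose.npy");h=np.array([.44834,.02599]);d=g[:2]-h
ex=np.array([np.cos(p[2]),np.sin(p[2])]);ey=np.array([-ex[1],ex[0]])
th=np.arctan2(-.058-.108,-.0543)-np.arctan2(d@ey,d@ex);print(np.degrees(th)%360,np.linalg.norm(d))
s=read_state();print(s["qvel"].round(3),s["force"])
```

```text
side 272.625 215.1 40
top 376.54285714285714 224.42857142857142 35
[ 0.47802166 -0.14587305  0.19897956] 0.0002720083696129489
88.77599411778704 0.1744073021654073
[-0.15   0.227 -0.062  0.149  0.059 -0.047] [ 0.09443982 -0.21877482 -0.65955586]
```

```bash
python3 -c "
from rig import *
print(hand_in())"
```

```text
the job is handed in; nothing more can be done
None
```

The cabinet door is open to about a right angle, the paddle is back at rest, and the job is handed in; it gave no verdict. The clock stood at about 25 s of the 64 s allowed.

- **Lifting the paddle:** I pinched the bar by its ball ends and lifted it in steps of about 1 mm. The rubber stop showed up at about 0.77 rad: the lifting force rose from about 4.5 N to 8.4 N. I then backed off about 1.4 mm and eased the door past its play, feeling no pull from the latch.
- **Swinging and releasing:** I swung the door open at about 0.35 rad/s, lowered the paddle, let go and moved the arm away.
- **Last checks:** The cameras put the door at about 88.8° and the red grip at 0.199 m high, against 0.201 m before I started. The arm was clear, with under 1 N on the tool.
- **Bystanders:** The mug and lid were found where they had been within a few pixels, in the side view. So was the jar rack in the top view and the seamer in the side view. The arm hid the seamer from the top camera at the end. The first top-view lid detection was a false hit on the paddle, so it gave no comparison.
- **One mismatch:** The bar slipped 2–3 mm in the pads during the lift. While lowering, the paddle therefore met its rest about 3 mm early, with a brief 12 N downward push. I backed off before opening the fingers. The door was already open and clear of the keeper by then, so this did not load the latch.

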